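Screw the lid onto the leaning storage jar

ROBOT

A 6-joint arm with a two-finger parallel gripper is mounted at the origin on a cart in front of the work surface, level with it; the furniture and walls round the work are solid. World frame = base frame: x ahead of the robot, y to its left, z up, the work surface at z = 0. Lengths are in mm, angles in rad, forces in N, time in s.
With the tool pointing down it reaches from about 350 to 925 mm from the base axis. Payload 6.4 kg.
Tool frame: the origin (TCP) lies on the front face of the gripper's body, between the roots of the fingers; the fingertips stand 73 mm ahead of it and the grasp point (between the pads) lies 54 mm ahead of it; z points along the fingers, y is the line along which they close (so a half turn about z gives the same grasp; the last joint's range is limited). The gripper opens to 85 mm and grips with 20 to 120 N. Pads are 22 mm wide; open, the fingers measure 114 mm over their backs; the gripper's body (76 mm by 85 mm) begins 54 mm behind the grasp point. The pads swing forward as they close: fully open they stand 13 mm farther back than shut.
Start: joints at [0.957, 0.245, 1.558, -0, 1.339, -0.174], TCP at [276.742, 588.157, 303.89] pointing down, gripper open.
Joint ranges: [-3.13, 3.13], [-1.02, 2.26], [0.13, 2.54], [-0.95, 4.09], [0.21, 2.88], [-2.74, 2.74]. Speed limits (rad/s): [2.57, 2.57, 3.14, 3.14, 3.14, 3.14].

INTERFACE

Orientations are given as a unit quaternion [w, x, y, z].
In Python, from rig import read_state, get_image, sign_off, nets gives the robot as it stands.
- The arm moves only by the tool move_arm, never from a script. Its arguments are lists of equal length, an entry for each row: "delta_pos": the shift along the tool's x, y, z in mm, a list of three; "twist": the turn, a rotation vector about the tool's x, y, z in rad, a list of three. A call has exactly 8 rows; each row shifts and turns the commanded pose from where the row before left it, along the tool's axes as they then stand; what a row does not reach is not made up. A row lasts 1/12 s, in which the tool goes at most 41.7 mm and 7.16 degrees, less where a joint would pass 70% of its speed; a pose out of reach is approached as far as the arm can. A call is refused whole if a number of a shift passes 41.7 or a number of a turn 0.125, either way. A call with a gripper value outside its range is refused whole. "fingers" is the opening, from 0 (shut) to 1 (fully open), set as the call begins (left out, the last holds). The fingers move at their own pace and stop on an object; the grip force is fixed at half the most. Time passes only in rows, so rows that do not move let the fingers close, or fill a call up. It gives the time, the measured TCP pose, the force, the opening and the grip force at its end, in the units of the state.
- read_state(): the state, without advancing time (a new reading comes with each control period).
- get_image(name): name is "side" or "top"; returns a dict with "img" (420x560x3 uint8, red, green, blue), "range_z" (420x560 float32, mm along the optical axis (not along the pixel's ray), 0 where there is no reading), "fx", "fy", "cx", "cy" (pixels), "rvec" (rotation vector, rad) and "tvec" (3), from world to camera coordinates, as OpenCV has them. Camera axes: x right, y down, z forward; pixel columns grow to the right and rows downward; lengths in mm; the calibration is good to about 2 mm. A picture is of the moment at which its call begins.
- sign_off(): hands the job in; it is judged then, once.
Trained networks look in a picture, given as the dict that the camera call returned (one of the last four; its "shot" number tells which), for a name from the list of things; names that differ only in an ending like _2 or _b are one class to them, and where a whole thing is asked for, a point or a joint stands for the part that bears it (a point fixed in the world has none). Each returns a list of dicts, best first, with "p" (0 to 1); they miss things now and then, are a little off and sometimes report something else, mostly with a low value. They report only what shows in the picture. A call takes as long as a camera call. They do not tell look-alikes from the thing itself.
- nets.spot_in(label, picture): "point" ([column, row] in pixels, amid what is visible of it).
The state is a dict: "clock": time; "joints": joint angles; "dq": joint speeds; "tau": joint torques, N m; "position": TCP position; "ee_rot": TCP orientation; "wrist_force": force on the tool from outside, world axes, zero at the start; "ft_torque": the same for the moment, N m; "gripper_width": finger opening in mm; "grip_force": force on a finger pad.
Only numpy, scipy, OpenCV 4.12 (cv2) and the standard library are available. Lean on these libraries where they do the work, as an engineer would, in place of code of your own. Each camera call takes 0.05 s, during which the arm holds its last target. There are 200 camera calls.

TASK

Close the storage jar that leans in the wooden cradle: first take the salt shaker off the jar's orange lid and stand it upright on the empty wooden coaster. Then set the lid level on the jar's neck, turn it back (anticlockwise) as far as it needs to drop into the thread, and screw it clockwise fully home so that it stays down when let go. Leave the tin, the yoghurt pot, the pepper mill and the mug standing where they are.

Things in the scene. Friction and masses are not known exactly. Their poses are not given: they have to be found in the camera images.
- lid: Loose orange screw lid, open side down, 63 mm across its ribs, 32 mm tall, 70 g; origin at the centre of its lower edge, z up. Hollow 24 mm deep, inner radius 29 mm. Starts on a coaster, turned anyhow, the salt shaker standing on it. Four inward lugs, on its +x, +y, -x, -y axes.
- lid_lug (a point): Point on the lid's +x lug: 25.2 mm from the lid's axis (lug tip), 2.5 mm above its lower edge. Each of the four lugs is 3 mm thick and 6.3 mm wide; a white dot on the lid's top marks each.
- jar: Blue jar, white neck, fixed in a wooden cradle, leaning 30 degrees, mouth up and roughly towards the robot. Origin: centre of its underside; z: its leaning axis, out of the mouth; y level. Body radius 40 mm; shoulder z 82 to 98 mm. With A = angle of the lid's x from the jar's x, anticlockwise seen from outside, modulo 90 degrees: screwed home is A = 0 to 14.
- jar_rim (a point): Centre of the rim of the jar's neck, 126 mm up its axis; neck radius 24 mm, tapering to 21 at the rim; thread out to 27.5 mm. On the ridges (A 0 to 56) the lid's lower edge is 11 to 16 mm below the rim, on the stop ribs (A 70 to 90) 9 mm; dropped into the gaps and on the seal 18.5 mm; screwed home 22.5 mm.
- jar_gap (a point): One of the four gaps of the thread, 90 degrees apart (an orange dot on the shoulder below each). Lugs over the gaps, A = 56 to 70, best 63, let the lid drop in. A lid on top of the ridges must be turned back (anticlockwise) to a gap: stop ribs block it clockwise. From the gap, 63 degrees clockwise brings it home against a stop.
- seal (a joint): Springy grey sealing ring on the jar's rim, radius 20 mm, 6 mm proud, pressed in by 1 N per mm: 0 = free, 0.0045 m = lid home. The thread pulls the lid down 4 mm against it; a lid not screwed home is lifted again when let go.
- salt_shaker: Loose salt shaker, clear with grey dome top, 44 mm diameter, 90 mm tall, about 0.1 kg; origin at the centre of its base, z up. It starts upright on the lid.
- coaster_lid: Square wooden coaster 95 x 95 x 9 mm, fixed; it carries the lid. Origin under its centre. The tin stands beside it towards its +x side and the yoghurt pot towards its -x side, so the lid can be gripped only with the fingers closing along its y axis.
- coaster_free: Second square wooden coaster 95 x 95 x 9 mm, fixed and empty at first; origin under its centre. The salt shaker belongs here.
- tin: Short round tin, 75 mm diameter, 58 mm tall, loose bystander; origin at the centre of its base.
- pot: Yoghurt pot, 72 mm diameter, 71 mm tall, loose bystander; origin at the centre of its base.
- pepper_mill: Wooden pepper mill, 58 mm diameter, 170 mm tall, loose bystander behind the jar to the left; origin at the centre of its base.
- mug: Striped mug, 84 mm wide, 117 mm over the handle, 95 mm tall, loose bystander behind the jar to the right; origin at the centre of its base.
Not all that is in view belongs to the job. What is meant by the salt_shaker is not pink or turquoise, and is the smaller of those in its own colour.

How it is judged:
By the outcome, as a careful person would: the job done as asked, in the order asked, and still so for the second after the job is handed in, with the robot touching nothing.
It also fails if it takes over 58 s, if anything falls off the work surface, if the arm or the gripper's body presses on something with over 40 N, if the wrist force passes 120 N, or if a joint passes its speed limit or range.

## Working session

There is one attempt and no reset: what is moved stays moved. The work goes in short steps, Python scripts to look and compute and a tool call to move; the robot and the scene stay as the last step left them, time stands still between calls to the robot, and variables do not carry over. Pictures are saved under pics/ and viewed, at most 10 in all, crops included, and the job is handed in when it is done.

Besides the shell and the picture viewer there is one more tool, called after "Emit:" as name(argument=value, ...) on one line, values as JSON. move_arm: Moves the arm, as the interface text tells. Its arguments: {"type":"object","properties":{"delta_pos":{"type":"array"},"twist":{"type":"array"},"fingers":{"type":"number"}},"required":["delta_pos","twist"]}

```bash
mkdir -p pics
cat > h.py <<'E'
import numpy as np, cv2
from scipy.spatial.transform import Rotation as R
from rig import read_state, get_image, sign_off, nets
def cloud(p):
    z=p["range_z"].astype(float); v,u=np.mgrid[:z.shape[0],:z.shape[1]]
    c=np.stack([(u-p["cx"])/p["fx"]*z,(v-p["cy"])/p["fy"]*z,z],-1)
    M=cv2.Rodrigues(np.array(p["rvec"],float))[0]
    w=(c-np.array(p["tvec"],float).ravel())@M
    w[z<=0]=np.nan
    return w
def save(p,n): cv2.imwrite("pics/"+n,cv2.cvtColor(p["img"],cv2.COLOR_RGB2BGR))
def Rq(q): return R.from_quat([q[1],q[2],q[3],q[0]])
E
python3 - <<'E'
from h import *
np.set_printoptions(precision=1,suppress=True)
s=read_state();print(s)
for n in ["side","top"]:
    p=get_image(n);save(p,n+"0.png");w=cloud(p)
    np.savez("/tmp/"+n,img=p["img"],w=w)
    M=cv2.Rodrigues(np.array(p["rvec"],float))[0];print(n,-M.T@np.array(p["tvec"]).ravel(),M[2],p["fx"])
    for l in ["lid","jar","jar_rim","salt_shaker","coaster_lid","coaster_free","tin","pot","pepper_mill","mug","lid_lug","jar_gap"]:
        for d in nets.spot_in(l,p)[:4]:
            u,v=map(int,np.round(d["point"])); print(n,l,d["p"],(u,v),w[min(v,419),min(u,559)])
E
```

```text
{'clock': 0.0, 'joints': array([ 1. ,  0.2,  1.6,  0. ,  1.3, -0.2]), 'dq': array([-0.,  0., -0., -0., -0.,  0.]), 'tau': array([  0. , -43. , -32.6,  -0. ,   0. ,   0. ]), 'position': array([276.5, 587.8, 302.8]), 'ee_rot': array([-0. ,  0.2,  1. , -0. ]), 'wrist_force': array([ 0. ,  0.1, -0.1]), 'ft_torque': array([ 0., -0.,  0.]), 'grip_force': 0.0, 'gripper_width': 85.67996983087193}
side [865.5 978.3 787.6] [-0.2 -0.8 -0.6] 416.85565725007683
side lid 0.83 (344, 276) [471.5 293.   40. ]
side lid 0.54 (257, 191) [620.2  16.6 159.2]
side jar 0.89 (250, 211) [654.3  64.  129.6]
side jar_rim 0.96 (250, 212) [653.9  61.3 124.4]
side salt_shaker 0.92 (308, 240) [524.4 173.   78.5]
side salt_shaker 0.9 (391, 272) [359.8 329.4  53.7]
side salt_shaker 0.77 (349, 225) [387.1 140.9  73.5]
side salt_shaker 0.7 (338, 259) [487.9 282.7  93.4]
side coaster_lid 0.93 (352, 288) [453.8 309.8   7.8]
side coaster_free 0.98 (272, 183) [ 495.3 -250.5    7.4]
side tin 0.58 (321, 294) [556.9 344.1  53.9]
side pot 0.86 (359, 253) [409.2 248.3  63.4]
side pepper_mill 0.73 (246, 247) [694.5 171.1  97.3]

[... 381 characters left out ...]
53.4]
top jar_rim 0.97 (280, 184) [625.   21.2 165.8]
top salt_shaker 0.85 (176, 229) [465.2 254.7 111.5]
top salt_shaker 0.71 (220, 284) [353.9 106.6 112. ]
top salt_shaker 0.69 (144, 278) [331.2 303.3  76.7]
top salt_shaker 0.6 (223, 231) [488.3 137.  110.7]
top coaster_lid 0.57 (165, 249) [434.2 295.2   9. ]
top coaster_free 0.81 (372, 280) [ 480.6 -263.2   11.1]
top coaster_free 0.16 (180, 244) [450.7 253.4  33.4]
top tin 0.87 (164, 206) [538.3 322.7  53.3]
top pot 0.76 (184, 268) [382.3 215.3  66.3]
top pepper_mill 0.86 (240, 169) [665.3 139.7 115.2]
top mug 0.74 (316, 168) [772.4 -50.8   0.8]
top lid_lug 0.54 (182, 243) [453.6 248.1  37. ]
top jar_gap 0.9 (278, 186) [618.9  24.9 164.9]
```

Run:
```python
import cv2
a=cv2.imread("pics/side0.png");cv2.imwrite("pics/side0c.png",cv2.resize(a[130:350,170:430],None,fx=2.7,fy=2.7,interpolation=cv2.INTER_CUBIC))
a=cv2.imread("pics/top0.png");cv2.imwrite("pics/top0c.png",cv2.resize(a[130:330,110:420],None,fx=2.58,fy=2.58,interpolation=cv2.INTER_CUBIC))
```

```text
(no output)
```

View pics/side0c.png

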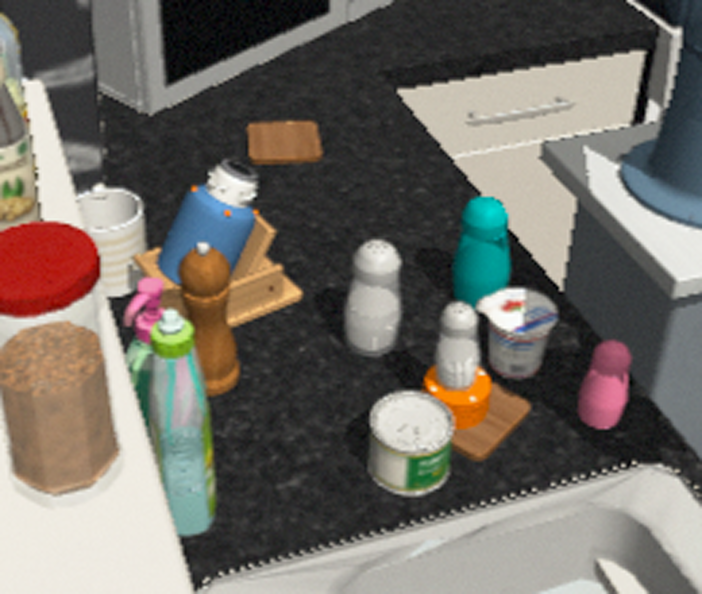

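View pics/top0c.png

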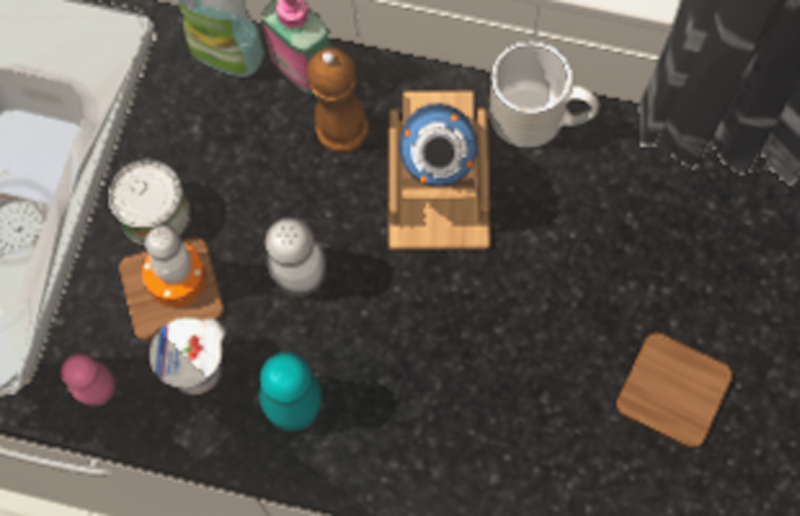

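The side view has four shaker-like things: large grey (308,240) on the counter, small grey (338,259) on the orange lid, turquoise (349,225) and pink (391,272). The small grey one on the lid fits: it is grey and the smaller of the two. The enlarged crop confirms this. The free coaster is at side (275,183) and the jar rim at side (257,195).

Run:
```python
from h import *
np.set_printoptions(precision=1,suppress=True)
D={n:np.load(f"/tmp/{n}.npz") for n in["side","top"]}
def near(w,c,r): return np.hypot(w[...,0]-c[0],w[...,1]-c[1])<r
def circ(q):
    A=np.c_[2*q,np.ones(len(q))];s=np.linalg.lstsq(A,(q**2).sum(1),rcond=None)[0];return s[:2],np.sqrt(s[2]+s[:2]@s[:2])
for n,d in D.items():
    w=d["w"];im=d["img"].astype(int);r,g,b=im[...,0],im[...,1],im[...,2]
    hsv=cv2.cvtColor(d["img"],cv2.COLOR_RGB2HSV)
    org=(hsv[...,0]<18)&(hsv[...,1]>190)&(r>150)&near(w,(463,262),70)
    q=w[org&(w[...,2]<60)];print(n,"lid n",len(q),"z",np.percentile(q[:,2],[2,50,98]),"xy rng",np.percentile(q[:,:2],[1,99],axis=0).ravel())
    side=q[(q[:,2]>13)&(q[:,2]<36)];print(" lid circ",circ(side[:,:2]),len(side))
    top=q[q[:,2]>37];print(" top mean",top.mean(0) if len(top) else 0)
    m=near(w,(468,262),45)&(w[...,2]>50)&(hsv[...,1]<80)
    q=w[m&(w[...,2]<140)];
    for lo,hi in[(50,75),(75,100),(100,140)]:
        k=q[(q[:,2]>lo)&(q[:,2]<hi)]
        if len(k)>8: print(" shaker",lo,len(k),k.mean(0),circ(k[:,:2]),"zmax",k[:,2].max())
    for nm,c in[("free",(482,-258)),("lidc",(455,268))]:
        m=near(w,c,72)&(w[...,2]>5)&(w[...,2]<13.5)&(r>b+25)&~org
        q=w[m][:,:2].astype(np.float32);rect=cv2.minAreaRect(q);print(n,nm,len(q),rect,q.mean(0))
    for nm,c in[("tin",(545,320)),("pot",(390,220))]:
        m=near(w,c,60)&(w[...,2]>(45 if nm=="tin" else 58))&(w[...,2]<85)
        if nm=="tin": m&=~near(w,(468,262),30)
        q=w[m];print(nm,len(q),np.median(q,0),cv2.minEnclosingCircle(q[:,:2].astype(np.float32)),np.percentile(q[:,2],97))
    # jar blue
    blue=(hsv[...,0]>95)&(hsv[...,0]<125)&(hsv[...,1]>100)&near(w,(660,20),120)&(w[...,2]>30)
    q=w[blue];print(n,"jar blue",len(q),q.mean(0)); np.save(f"/tmp/blue_{n}",q)
    dil=cv2.dilate(blue.astype(np.uint8),np.ones((9,9)))>0
    od=((hsv[...,0]<15)&(hsv[...,1]>120)&dil&near(w,(650,20),100)&(w[...,2]>90))
    cn,lab=cv2.connectedComponents(od.astype(np.uint8))
    for i in range(1,cn): 
        yx=np.argwhere(lab==i); print("  odot",len(yx),yx.mean(0)[::-1],np.nanmean(w[lab==i],0))
    wd=(hsv[...,1]<110)&(im.min(-1)>120)&near(w,(468,262),34)&(w[...,2]>36)&(w[...,2]<48)
    cn,lab=cv2.connectedComponents(wd.astype(np.uint8))
    for i in range(1,cn): 
        yx=np.argwhere(lab==i); print("  wdot",len(yx),yx.mean(0)[::-1],np.nanmean(w[lab==i],0))
    # white neck
    nk=(hsv[...,1]<60)&(im.max(-1)>110)&near(w,(620,20),60)&(w[...,2]>120)
    q=w[nk];np.save(f"/tmp/neck_{n}",q);print(n,"neck",len(q),q.mean(0))
```

```text
side lid n 250 z [ 8.1 38.3 42.7] xy rng [429.9 251.  504.7 304.5]
 lid circ (array([474.3, 280.3]), np.float64(23.29352805201324)) 75
 top mean [480.  285.1  40. ]
 shaker 50 108 [485.9 284.4  64.1] (array([479.2, 270.4]), np.float64(19.838543761392533)) zmax 74.8017531868428
 shaker 75 141 [485.2 281.6  87.3] (array([480. , 271.3]), np.float64(16.9284621603243)) zmax 99.57058636621858
 shaker 100 180 [483.8 276.1 118.2] (array([481.7, 272.3]), np.float64(11.988749814935897)) zmax 131.1867934408243
side free 351 ((484.5558776855469, -257.2602233886719), (101.87997436523438, 94.96452331542969), 75.59471893310547) [ 485.6 -253.9]
side lidc 340 ((453.0613098144531, 289.25750732421875), (95.06716918945312, 89.66795349121094), 87.85211181640625) [451.3 302.8]
tin 632 [546.9 324.   53.8] ((546.0166015625, 320.79559326171875), 39.374027252197266) 57.726243001571554
pot 403 [392.2 228.   68.9] ((391.9511413574219, 222.98257446289062), 39.46955108642578) 71.62580914946122
side jar blue 599 [665.4  53.1 111.9]
  odot 3 [241.7 199.7] [665.7  17.2 139.8]
  odot 2 [253.5 208.5] [643.8  62.7 134.
[... 839 characters left out ...]
203125), (93.69046020507812, 94.38795471191406), 31.124034881591797) [452.4 276.7]
tin 579 [541.  319.4  52.8] ((541.4664916992188, 319.1494140625), 38.41447830200195) 58.3698711513094
pot 608 [385.5 222.   68.1] ((387.86297607421875, 220.6382598876953), 39.666046142578125) 73.74924919454543
top jar blue 205 [642.4  32.9 128.6]
  odot 3 [285.7 175. ] [664.6  15.6 140.4]
  odot 3 [267.3 181.3] [638.6  58.  134.6]
  odot 5 [291.8 193.4] [628.3  -9.7 116.1]
  odot 2 [273.5 200. ] [602.   32.9 109.1]
  odot 1 [287. 203.] [607.4  -2.1  95.7]
  wdot 1 [167. 233.] [469.1 293.7  44. ]
  wdot 1 [186. 235.] [477.8 244.5  36.7]
  wdot 3 [174.3 243.3] [447.4 267.3  38.6]
top neck 246 [624.   22.1 149.6]
```

```bash
cat >> h.py <<'E'
def plan(goal,Rg,s=None):
    "shift in tool axes now, and rotvec in tool axes, to goal pose"
    s=s or read_state();Rc=Rq(s["ee_rot"])
    return Rc.inv().apply(np.array(goal)-s["position"]),(Rc.inv()*Rg).as_rotvec()
def down(yaw): # tool z down, tool y at yaw deg
    y=np.array([np.cos(np.radians(yaw)),np.sin(np.radians(yaw)),0]);z=np.array([0,0,-1.])
    return R.from_matrix(np.c_[np.cross(y,z),y,z])
E
python3 - <<'E'
from h import *
from scipy.optimize import least_squares
np.set_printoptions(precision=3,suppress=True)
s=read_state();Rc=Rq(s["ee_rot"]);print(Rc.as_matrix())
for y in(121,-59):
    print(y,*plan([476,268,215],down(y),s))
# jar fit: axis tilt 30deg, yaw a; point P on rim
Q={n:np.load(f"/tmp/blue_{n}.npy") for n in("side","top")};N={n:np.load(f"/tmp/neck_{n}.npy") for n in("side","top")}
dots={"side":[(665.7,17.2,139.8),(643.8,62.7,134.8)],"top":[(664.6,15.6,140.4),(638.6,58.0,134.6),(628.3,-9.7,116.1),(602,32.9,109.1)]}
def jar(a):
    z=np.array([-.5*np.cos(a),-.5*np.sin(a),np.cos(np.pi/6)]);y=np.array([np.sin(a),-np.cos(a),0]);return np.c_[np.cross(y,z),y,z]
def f(p,sets):
    J=jar(p[3]);out=[]
    for n in sets:
        l=(Q[n]-p[:3])@J+[0,0,126]
        r=np.hypot(l[:,0],l[:,1]);k=(l[:,2]<80);out.append(np.where(k,r-40,0)/1.5)
        l=(N[n]-p[:3])@J+[0,0,126];r=np.hypot(l[:,0],l[:,1])
        out.append(np.clip(np.maximum(r-27.5,0)+np.maximum(l[:,2]-132,0),0,9))
        l=(np.array(dots[n])-p[:3])@J+[0,0,126]; out.append(3*(l[:,2]-92)/3);out.append(3*(np.hypot(l[:,0],l[:,1])-32)/3)
    return np.concatenate(out)
for sets in(["side"],["top"],["side","top"]):
    o=least_squares(f,[625,24,160,0.0],args=(sets,),loss="soft_l1");p=o.x;J=jar(p[3])
    print(sets,p,o.cost)
    for n in sets:
        l=(np.array(dots[n])-p[:3])@J+[0,0,126];print(n,np.degrees(np.arctan2(l[:,1],l[:,0]))%90,l[:,2],np.hypot(l[:,0],l[:,1]))
        l=(N[n]-p[:3])@J+[0,0,126];k=l[:,2]>115;print("neck z",np.percentile(l[:,2],[50,90,97]),"mean xy",l[k].mean(0))
E
```

```text
[[-0.905  0.426  0.   ]
 [ 0.426  0.905  0.   ]
 [-0.     0.    -1.   ]]
121 [-316.594 -204.854   88.884] [ 0.     0.    -0.981]
-59 [-316.594 -204.854   88.884] [ 0.    -0.     2.161]
['side'] [619.905  23.715 155.034   0.19 ] 196.81262993482278
side [63.586 63.868] [90.935 93.068] [33.795 37.626]
neck z [113.782 126.595 129.3  ] mean xy [ -9.475 -11.734 122.75 ]
['top'] [616.849  19.531 155.972   0.234] 62.117394283290785
top [64.804 64.622 62.539 63.689] [89.745 92.454 89.288 91.081] [34.98  35.838 35.037 37.106]
neck z [120.178 129.021 131.123] mean xy [ -1.049  -2.125 124.425]
['side', 'top'] [618.946  21.776 156.894   0.237] 319.3735455466956
side [62.713 61.82 ] [89.008 89.986] [33.625 38.518]
neck z [111.066 123.882 126.754] mean xy [ -9.873 -12.951 121.046]
top [59.987 67.371 60.021 67.614] [90.25  92.892 89.817 91.541] [33.413 33.156 37.857 38.83 ]
neck z [120.654 129.487 131.585] mean xy [  1.524  -0.253 124.783]
```

```bash
cat >> h.py <<'E'
def rows(goal,Rg,n,s=None,p0=None,R0=None):
    "n rows, straight line + uniform turn; prints calls of 8"
    if p0 is None: s=s or read_state();p0=s["position"]
    if R0 is None: R0=Rq(s["ee_rot"])
    rv=(R0.inv()*Rg).as_rotvec()/n; d=(np.array(goal)-p0)/n
    if np.abs(rv).max()<.004: rv=rv*0
    D=[[float(round(x,1)) for x in (R0*R.from_rotvec(rv*i)).inv().apply(d)] for i in range(n)]
    T=[[float(round(x,4)) for x in rv]]*n
    for i in range(0,n,8): print("delta_pos",D[i:i+8],"twist",T[i],"x",len(D[i:i+8]))
E
python3 -c "
from h import *
rows([476,268,215],down(121),16)"
```

```text
delta_pos [[-19.8, -12.8, 5.6], [-19.0, -14.0, 5.6], [-18.1, -15.1, 5.6], [-17.1, -16.2, 5.6], [-16.1, -17.2, 5.6], [-15.0, -18.2, 5.6], [-13.9, -19.1, 5.6], [-12.7, -19.9, 5.6]] twist [0.0, 0.0, -0.0613] x 8
delta_pos [[-11.4, -20.6, 5.6], [-10.1, -21.3, 5.6], [-8.8, -21.9, 5.6], [-7.5, -22.4, 5.6], [-6.1, -22.8, 5.6], [-4.7, -23.1, 5.6], [-3.2, -23.3, 5.6], [-1.8, -23.5, 5.6]] twist [0.0, 0.0, -0.0613] x 8
```

Emit:
move_arm(delta_pos=[[-19.8,-12.8,5.6],[-19.0,-14.0,5.6],[-18.1,-15.1,5.6],[-17.1,-16.2,5.6],[-16.1,-17.2,5.6],[-15.0,-18.2,5.6],[-13.9,-19.1,5.6],[-12.7,-19.9,5.6]], twist=[[0,0,-0.0613],[0,0,-0.0613],[0,0,-0.0613],[0,0,-0.0613],[0,0,-0.0613],[0,0,-0.0613],[0,0,-0.0613],[0,0,-0.0613]], fingers=1)

```text
clock: 1.97
position: [377.0, 427.0, 259.0]
ee_rot: [0.0, -0.027, 1.0, 0.0]
wrist_force: [0.7, -0.6, 0.1]
gripper_width: 85.3
grip_force: 0.0
```

Emit:
move_arm(delta_pos=[[-11.4,-20.6,5.6],[-10.1,-21.3,5.6],[-8.8,-21.9,5.6],[-7.5,-22.4,5.6],[-6.1,-22.8,5.6],[-4.7,-23.1,5.6],[-3.2,-23.3,5.6],[-1.8,-23.5,5.6]], twist=[[0,0,-0.0613],[0,0,-0.0613],[0,0,-0.0613],[0,0,-0.0613],[0,0,-0.0613],[0,0,-0.0613],[0,0,-0.0613],[0,0,-0.0613]])

```text
clock: 2.63
position: [476.6, 266.8, 214.2]
ee_rot: [0.0, -0.269, 0.963, 0.0]
wrist_force: [-0.3, 0.8, -0.3]
gripper_width: 85.5
grip_force: 0.0
```

Run:
```python
from h import *
np.set_printoptions(precision=2,suppress=True)
s=read_state();print(s["clock"],s["position"],Rq(s["ee_rot"]).as_matrix(),s["joints"])
a={}
for n in("side","top"):
    p=get_image(n);save(p,n+"1.png");a[n]=p["img"][130:350,120:400]
    w=cloud(p)
    l=Rq(s["ee_rot"]).inv().apply((w-s["position"]).reshape(-1,3)).reshape(w.shape)
    # fingers & body in tool coordinates
    m=(np.abs(l[...,0])<60)&(np.abs(l[...,1])<75)&(l[...,2]>5)&(l[...,2]<78)&(w[...,2]>136)
    q=l[m];print(n,len(q),"x",np.percentile(q[:,0],[1,50,99]),"y",np.percentile(q[:,1],[1,99]),"z",np.percentile(q[:,2],[1,99]))
    for sg in(-1,1):
        k=q[(q[:,1]*sg>20)&(q[:,2]>15)]
        if len(k)>5: print("  finger",sg,len(k),"x",np.percentile(k[:,0],[2,98]),"y",np.percentile(k[:,1],[2,98]),"z",np.percentile(k[:,2],[2,98]))
    m=(np.abs(l[...,0])<70)&(np.abs(l[...,1])<80)&(l[...,2]>-70)&(l[...,2]<3)
    q=l[m];print(" body x",np.percentile(q[:,0],[1,99]),"y",np.percentile(q[:,1],[1,99]),"z",np.percentile(q[:,2],[1,99]),len(q))
import numpy as np
cv2.imwrite("pics/v1.png",cv2.cvtColor(cv2.resize(np.hstack([a["side"][:,60:],a["top"][:,:200]]),None,fx=1.9,fy=1.9,interpolation=cv2.INTER_CUBIC),cv2.COLOR_RGB2BGR))
```

```text
2.6333 [476.64 266.83 214.24] [[-0.86 -0.52  0.  ]
 [-0.52  0.86  0.  ]
 [-0.   -0.   -1.  ]] [ 0.3   0.1   1.89  0.    1.14 -1.81]
side 372 x [-15.72  -9.09  10.23] y [-70.77  73.62] z [ 5.24 57.89]
  finger -1 116 x [-14.13   9.08] y [-57.8  -42.02] z [17.77 57.9 ]
  finger 1 107 x [-15.15   4.69] y [42.08 57.2 ] z [15.67 55.83]
 body x [-38.78  11.25] y [-69.99  71.02] z [-69.14   2.42] 1133
top 98 x [-6.29  9.53 16.3 ] y [-74.36 -41.14] z [ 5.38 59.05]
  finger -1 48 x [-5.57 16.  ] y [-61.35 -45.86] z [15.06 59.08]
 body x [-8.32 21.15] y [-75.7  -28.26] z [-45.15   2.54] 242
```

View pics/v1.png

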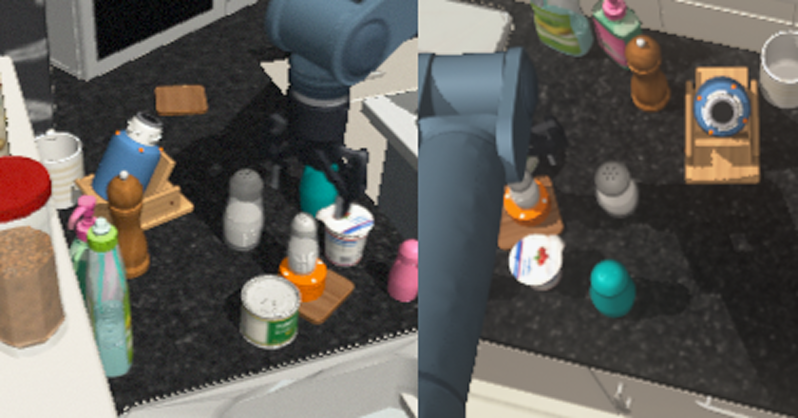

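The fingers are open astride the shaker, seen at side (345,190). By the fingers, the side camera is about 2 mm off and the top camera about 5 mm. I'm descending and closing.

Emit:
move_arm(delta_pos=[[-1.5,2.5,5],[0,0,12],[0,0,14],[0,0,14],[0,0,14],[0,0,10],[0,0,4],[0,0,0]], twist=[[0,0,0],[0,0,0],[0,0,0],[0,0,0],[0,0,0],[0,0,0],[0,0,0],[0,0,0]])

```text
clock: 3.4
position: [475.0, 271.1, 139.8]
ee_rot: [-0.001, -0.268, 0.964, -0.0]
wrist_force: [0.9, -0.1, -0.3]
gripper_width: 85.3
grip_force: 0.0
```

Emit:
move_arm(delta_pos=[[0,0,0],[0,0,0],[0,0,0],[0,0,0],[0,0,0],[0,0,0],[0,0,0],[0,0,0]], twist=[[0,0,0],[0,0,0],[0,0,0],[0,0,0],[0,0,0],[0,0,0],[0,0,0],[0,0,0]], fingers=0)

```text
clock: 4.07
position: [477.1, 270.9, 142.6]
ee_rot: [0.001, -0.267, 0.964, -0.0]
wrist_force: [1.9, -0.7, 6.1]
gripper_width: 38.7
grip_force: 60.2
```

Emit:
move_arm(delta_pos=[[0,0,-6],[0,0,-16],[0,0,-20],[0,0,-20],[0,0,-20],[0,0,-20],[0,0,-14],[0,0,-4]], twist=[[0,0,0],[0,0,0],[0,0,0],[0,0,0],[0,0,0],[0,0,0],[0,0,0],[0,0,0]])

```text
clock: 4.73
position: [476.7, 271.1, 263.9]
ee_rot: [0.002, -0.267, 0.964, 0.0]
wrist_force: [0.5, 0.1, 0.2]
gripper_width: 38.4
grip_force: 60.0
```

```bash
python3 -c "
from h import *
s=read_state();print(s)
rows([482,-257.5,262],down(76),16,s)"
```

```text
{'clock': 4.7333, 'joints': array([ 3.10164154e-01,  4.66224401e-02,  1.85496383e+00,  2.75367763e-04,
        1.23617313e+00, -1.80175756e+00]), 'dq': array([-0.00162788, -0.02646086, -0.00584298, -0.00262761,  0.0617162 ,
        0.00078029]), 'tau': array([ 8.89236666e-02, -3.29780352e+01, -3.05493665e+01, -3.51919858e-03,
        1.48539520e-01,  4.43984766e-05]), 'position': array([476.73095136, 271.08802943, 263.8934405 ]), 'ee_rot': array([ 1.90996955e-03, -2.67229876e-01,  9.63630896e-01,  2.05912808e-04]), 'wrist_force': array([0.47230571, 0.12874841, 0.20396665]), 'ft_torque': array([-0.03004842,  0.02040864, -0.00347769]), 'grip_force': 59.956581753795035, 'gripper_width': 38.43858882428857}
delta_pos [[16.7, -28.5, 0.1], [15.3, -29.3, 0.1], [13.9, -30.0, 0.1], [12.4, -30.6, 0.1], [10.9, -31.2, 0.1], [9.3, -31.7, 0.1], [7.7, -32.1, 0.1], [6.2, -32.5, 0.1]] twist [0.0001, 0.0002, 0.0491] x 8
delta_pos [[4.6, -32.7, 0.1], [2.9, -32.9, 0.1], [1.3, -33.0, 0.1], [-0.3, -33.0, 0.1], [-1.9, -33.0, 0.1], [-3.5, -32.8, 0.1], [-5.1, -32.6, 0.1], [-6.7, -32.3, 0.1]] twist [0.0001, 0.0002, 0.0491] x 8
```

Emit:
move_arm(delta_pos=[[16.7,-28.5,0],[15.3,-29.3,0],[13.9,-30.0,0],[12.4,-30.6,0],[10.9,-31.2,0],[9.3,-31.7,0],[7.7,-32.1,0],[6.2,-32.5,0]], twist=[[0,0,0.049],[0,0,0.049],[0,0,0.049],[0,0,0.049],[0,0,0.049],[0,0,0.049],[0,0,0.049],[0,0,0.049]])

```text
clock: 5.4
position: [477.8, 5.1, 260.2]
ee_rot: [-0.001, -0.073, 0.997, 0.0]
wrist_force: [-0.1, -0.0, -1.4]
gripper_width: 38.5
grip_force: 60.0
```

Emit:
move_arm(delta_pos=[[4.6,-32.7,0],[2.9,-32.9,0],[1.3,-33.0,0],[-0.3,-33.0,0],[-1.9,-33.0,0],[-3.5,-32.8,0],[-5.1,-32.6,0],[-6.7,-32.3,0]], twist=[[0,0,0.049],[0,0,0.049],[0,0,0.049],[0,0,0.049],[0,0,0.049],[0,0,0.049],[0,0,0.049],[0,0,0.049]])

```text
clock: 6.07
position: [480.7, -258.8, 260.0]
ee_rot: [-0.001, 0.123, 0.992, 0.001]
wrist_force: [0.9, -0.9, -1.3]
gripper_width: 38.1
grip_force: 60.0
```

Run:
```python
from h import *
np.set_printoptions(precision=1,suppress=True)
s=read_state();print(s["clock"],s["position"],s["wrist_force"],Rq(s["ee_rot"]).as_matrix())
p=get_image("side");w=cloud(p);hsv=cv2.cvtColor(p["img"],cv2.COLOR_RGB2HSV)
l=Rq(s["ee_rot"]).inv().apply((w-s["position"]).reshape(-1,3)).reshape(w.shape)
m=(np.abs(l[...,0])<45)&(np.abs(l[...,1])<45)&(l[...,2]>5)&(l[...,2]<170)
q=l[m];
for a in range(20,170,12):
    k=q[(q[:,2]>=a)&(q[:,2]<a+12)]
    if len(k)>4: print(a,len(k),"x",np.percentile(k[:,0],[5,95]),"y",np.percentile(k[:,1],[5,95]))
print("maxz",np.percentile(q[:,2],[98,100]))
c=p["img"]; uv=np.argwhere(m).mean(0).astype(int)
save(p,"side2.png")
c=c[max(0,uv[0]-70):uv[0]+70,max(0,uv[1]-80):uv[1]+80]
cv2.imwrite("pics/v2.png",cv2.cvtColor(cv2.resize(c,None,fx=3.5,fy=3.5,interpolation=cv2.INTER_CUBIC),cv2.COLOR_RGB2BGR))
print(uv)
```

```text
6.0667 [ 480.7 -258.8  260. ] [ 0.9 -0.9 -1.3] [[-1.   0.2 -0. ]
 [ 0.2  1.   0. ]
 [ 0.   0.  -1. ]]
20 16 x [-18.8  14.4] y [ 1.1 32.7]
32 26 x [-17.9   6.3] y [ 2.9 36.6]
44 37 x [-19.1  13.9] y [ 3.9 34.7]
56 41 x [-19.5  17.4] y [ 4.2 33.2]
68 36 x [-19.9  16.7] y [10.9 25.6]
80 36 x [-20.   16.8] y [ 8.6 24.8]
92 25 x [-17.1  13.3] y [ 6.5 21.7]
maxz [ 99.  101.1]
[134 274]
```

View pics/v2.png

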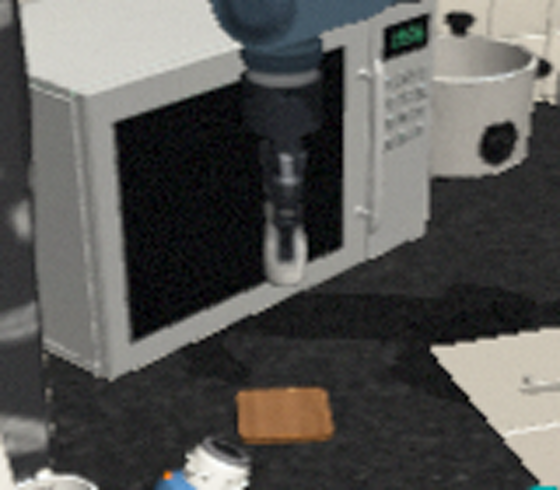

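The shaker hangs upright, centred over the coaster (crop (285,225), coaster (285,415)). I'm lowering it.

Emit:
move_arm(delta_pos=[[0,0,10],[0,0,22],[0,0,26],[0,0,26],[0,0,24],[0,0,20],[0,0,10],[0,0,5]], twist=[[0,0,0],[0,0,0],[0,0,0],[0,0,0],[0,0,0],[0,0,0],[0,0,0],[0,0,0]])

```text
clock: 6.78
position: [480.2, -255.5, 115.4]
ee_rot: [-0.002, 0.121, 0.993, 0.002]
wrist_force: [0.2, 0.2, -0.6]
gripper_width: 38.0
grip_force: 60.1
```

Emit:
move_arm(delta_pos=[[0,0,2],[0,0,2],[0,0,1],[0,0,1],[0,0,0],[0,0,0],[0,0,0],[0,0,0]], twist=[[0,0,0],[0,0,0],[0,0,0],[0,0,0],[0,0,0],[0,0,0],[0,0,0],[0,0,0]])

```text
clock: 7.45
position: [481.7, -257.8, 112.6]
ee_rot: [0.0, 0.121, 0.993, -0.0]
wrist_force: [0.3, 0.0, -1.0]
gripper_width: 38.7
grip_force: 60.1
```

Emit:
move_arm(delta_pos=[[0,0,1],[0,0,1],[0,0,0],[0,0,0],[0,0,0],[0,0,0],[0,0,0],[0,0,0]], twist=[[0,0,0],[0,0,0],[0,0,0],[0,0,0],[0,0,0],[0,0,0],[0,0,0],[0,0,0]])

```text
clock: 8.12
position: [481.7, -257.8, 110.6]
ee_rot: [0.0, 0.121, 0.993, -0.0]
wrist_force: [-0.8, 1.2, 5.9]
gripper_width: 38.3
grip_force: 60.9
```

Run:
```python
from h import *
np.set_printoptions(precision=1,suppress=True)
s=read_state();print(s["position"],s["wrist_force"])
p=get_image("side");w=cloud(p)
l=Rq(s["ee_rot"]).inv().apply((w-s["position"]).reshape(-1,3)).reshape(w.shape)
m=(np.abs(l[...,0])<22)&(l[...,1]>2)&(l[...,1]<30)&(l[...,2]>75)&(l[...,2]<115)
q=w[m];g=p["img"][m].astype(int);k=(g.max(1)-g.min(1))<40
print("shaker z min",np.sort(q[k][:,2])[:6],"coaster",np.median(q[~k][:,2]))
```

```text
[ 481.7 -257.8  110.6] [-0.8  1.2  5.9]
shaker z min [10.7 10.8 11.3 12.2 13.5 13.6] coaster 7.3329407259636366
```

Contact at 6 N. I'm opening the fingers and lifting away.

Emit:
move_arm(delta_pos=[[0,0,0],[0,0,0],[0,0,0],[0,0,0],[0,0,0],[0,0,0],[0,0,0],[0,0,-2]], twist=[[0,0,0],[0,0,0],[0,0,0],[0,0,0],[0,0,0],[0,0,0],[0,0,0],[0,0,0]], fingers=1)

```text
clock: 8.83
position: [481.3, -257.5, 112.0]
ee_rot: [-0.0, 0.121, 0.993, 0.0]
wrist_force: [0.2, -0.7, 0.9]
gripper_width: 85.4
grip_force: 0.0
```

Emit:
move_arm(delta_pos=[[0,0,-8],[0,0,-15],[0,0,-20],[0,0,-25],[0,0,-25],[0,0,-20],[0,0,-15],[0,0,-6]], twist=[[0,0,0],[0,0,0],[0,0,0],[0,0,0],[0,0,0],[0,0,0],[0,0,0],[0,0,0]])

```text
clock: 9.5
position: [482.5, -258.4, 250.0]
ee_rot: [0.002, 0.121, 0.993, -0.002]
wrist_force: [-0.2, -0.3, 0.5]
gripper_width: 85.4
grip_force: 0.0
```

```bash
cat > meas.py <<'E'
from h import *
np.set_printoptions(precision=2,suppress=True)
def proj(p,P): return cv2.projectPoints(np.atleast_2d(np.array(P,float)),np.array(p["rvec"],float),np.array(p["tvec"],float),np.array([[p["fx"],0,p["cx"]],[0,p["fy"],p["cy"]],[0,0,1.]]),None)[0][:,0]
E
python3 - <<'E'
from meas import *
s=read_state();print(s["clock"],s["position"],s["joints"])
out=[]
for n in("side","top"):
    p=get_image(n);w=cloud(p);save(p,n+"3.png");im=p["img"];hsv=cv2.cvtColor(im,cv2.COLOR_RGB2HSV)
    d=np.hypot(w[...,0]-475,w[...,1]-271)
    m=(d<48)&(w[...,2]>37)&(w[...,2]<45)&(hsv[...,1]>80)
    q=w[m];h=cv2.convexHull(q[:,:2].astype(np.float32));print(n,"lid top",len(q),q.mean(0),cv2.minEnclosingCircle(h),q[:,2].mean())
    # image plane ellipse of top face
    wd=(d<36)&(w[...,2]>34)&(w[...,2]<48)
    sat=np.where(wd,255-hsv[...,1].astype(float),0);sat[hsv[...,2]<120]=0
    c0=q.mean(0)
    th=np.radians(np.arange(0,90,2));best=[]
    for rr in(22,24,26):
      for t in th:
        P=[[c0[0]+rr*np.cos(t+k*np.pi/2),c0[1]+rr*np.sin(t+k*np.pi/2),41] for k in range(4)]
        uv=proj(p,P).astype(np.float32)
        v=cv2.remap((255-hsv[...,1]).astype(np.float32),uv[:,:1],uv[:,1:],cv2.INTER_LINEAR).ravel()
        best.append((v.sum(),rr,np.degrees(t),v))
    best.sort(key=lambda b:-b[0]);print([(int(b[0]),b[1],round(b[2])) for b in best[:6]])
    u,v=proj(p,[c0])[0].astype(int);out.append(cv2.resize(im[v-25:v+25,u-30:u+30],None,fx=6.5,fy=6.5,interpolation=cv2.INTER_CUBIC))
    # shaker on free coaster
    m=(np.hypot(w[...,0]-482,w[...,1]+258)<35)&(w[...,2]>15)&(w[...,2]<110);q=w[m];print("shaker",len(q),q.mean(0),q[:,2].max(),[cv2.minEnclosingCircle(q[(q[:,2]>a)&(q[:,2]<a+25)][:,:2].astype(np.float32)) for a in(20,60)])
cv2.imwrite("pics/v3.png",cv2.cvtColor(np.hstack(out),cv2.COLOR_RGB2BGR))
E
```

```text
9.5 [ 482.53 -258.39  250.02] [-0.7   0.06  1.87  0.    1.21 -2.03]
side lid top 322 [477.27 273.53  39.99] ((478.46044921875, 272.37115478515625), 33.49646759033203) 39.98721804174301
[(585, 26, 6), (573, 26, 8), (514, 26, 10), (496, 26, 4), (458, 24, 8), (419, 24, 6)]
shaker 242 [ 487.1  -244.92   58.21] 98.64362118937831 [((485.6181945800781, -250.21763610839844), 20.229536056518555), ((484.5359802246094, -250.1649932861328), 16.885034561157227)]
top lid top 313 [471.79 269.95  40.1 ] ((479.84088134765625, 274.31109619140625), 41.36378479003906) 40.10335189013861
[(703, 26, 6), (667, 26, 8), (648, 26, 4), (623, 26, 10), (545, 24, 6), (538, 26, 2)]
shaker 84 [ 461.35 -258.15   47.7 ] 85.27079706831702 [((466.740478515625, -261.384033203125), 16.84245491027832), ((463.2239990234375, -257.84521484375), 7.925289630889893)]
```

View pics/v3.png

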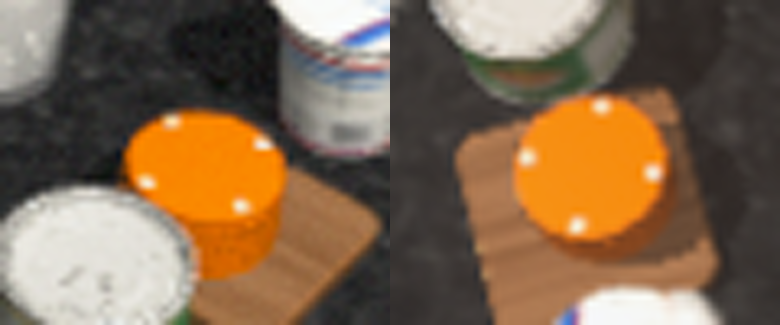

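```bash
python3 -c "
from h import *
s=read_state()
rows([475.5,272,240],down(121),16,s)"
```

```text
delta_pos [[8.4, 32.1, 0.4], [6.8, 32.4, 0.4], [5.2, 32.7, 0.4], [3.6, 32.9, 0.4], [2.0, 33.1, 0.5], [0.3, 33.1, 0.5], [-1.3, 33.1, 0.5], [-2.9, 33.0, 0.5]] twist [-0.0002, 0.0001, -0.049] x 8
delta_pos [[-4.5, 32.8, 0.5], [-6.1, 32.6, 0.5], [-7.7, 32.2, 0.5], [-9.3, 31.8, 0.5], [-10.8, 31.3, 0.5], [-12.3, 30.7, 0.5], [-13.8, 30.1, 0.5], [-15.3, 29.4, 0.5]] twist [-0.0002, 0.0001, -0.049] x 8
```

Emit:
move_arm(delta_pos=[[8.4,32.1,0],[6.8,32.4,0],[5.2,32.7,0],[3.6,32.9,0],[2.0,33.1,0],[0.3,33.1,0],[-1.3,33.1,0],[-2.9,33.0,0]], twist=[[0,0,-0.049],[0,0,-0.049],[0,0,-0.049],[0,0,-0.049],[0,0,-0.049],[0,0,-0.049],[0,0,-0.049],[0,0,-0.049]])

```text
clock: 10.27
position: [477.2, 9.0, 244.8]
ee_rot: [-0.001, -0.075, 0.997, 0.0]
wrist_force: [0.0, 0.5, -0.4]
gripper_width: 85.8
grip_force: 0.0
```

Emit:
move_arm(delta_pos=[[-4.5,32.8,1],[-6.1,32.6,1],[-7.7,32.2,1],[-9.3,31.8,1],[-10.8,31.3,1],[-12.3,30.7,1],[-13.8,30.1,1],[-15.3,29.4,1]], twist=[[0,0,-0.049],[0,0,-0.049],[0,0,-0.049],[0,0,-0.049],[0,0,-0.049],[0,0,-0.049],[0,0,-0.049],[0,0,-0.049]])

```text
clock: 10.93
position: [473.8, 273.7, 236.5]
ee_rot: [-0.001, -0.268, 0.963, -0.0]
wrist_force: [-0.0, 0.2, 1.4]
gripper_width: 85.2
grip_force: 0.0
```

Emit:
move_arm(delta_pos=[[0,0,10],[0,0,18],[0,0,22],[0,0,22],[0,0,22],[0,0,18],[0,0,8],[0,0,0]], twist=[[0,0,0],[0,0,0],[0,0,0],[0,0,0],[0,0,0],[0,0,0],[0,0,0],[0,0,0]])

```text
clock: 11.6
position: [472.9, 271.3, 115.0]
ee_rot: [-0.003, -0.267, 0.964, -0.0]
wrist_force: [-1.5, 0.3, -0.1]
gripper_width: 85.4
grip_force: 0.0
```

Run:
```python
from meas import *
P=[read_state() for _ in range(1)]
for n in("side","top"):
    p=get_image(n);s=read_state();w=cloud(p);save(p,n+"4.png");hsv=cv2.cvtColor(p["img"],cv2.COLOR_RGB2HSV)
    Rc=Rq(s["ee_rot"]);print(n,s["position"],np.degrees(np.arctan2(*Rc.as_matrix()[1::-1,1])))
    l=Rc.inv().apply((w-s["position"]).reshape(-1,3)).reshape(w.shape)
    m=(hsv[...,0]<18)&(hsv[...,1]>150)&(w[...,2]>37)&(w[...,2]<46)&(np.abs(l[...,0])<60)&(np.abs(l[...,1])<60)
    q=l[m];print(" lid",len(q),cv2.minEnclosingCircle(q[:,:2].astype(np.float32)),np.percentile(q[:,:2],[1,99],axis=0).ravel())
    for sg in(-1,1):
        k=l[(l[...,1]*sg>30)&(l[...,1]*sg<70)&(np.abs(l[...,0])<25)&(l[...,2]>25)&(l[...,2]<70)&(hsv[...,2]<110)&(w[...,2]>50)]
        if len(k)>8: print("  finger",sg,len(k),"x",np.percentile(k[:,0],[2,98]),"y",np.percentile(k[:,1],[2,98]),"z",np.percentile(k[:,2],[2,98]))
```

```text
side [474.04 271.71 116.87] 120.97430059361515
 lid 306 ((-2.455165386199951, 0.43283846974372864), 32.90652847290039) [-31.54 -29.83  26.56  28.88]
  finger -1 87 x [-12.66  10.05] y [-56.61 -41.85] z [25.47 60.79]
  finger 1 60 x [-11.85   5.8 ] y [42.26 56.09] z [25.6  55.13]
top [474.94 272.05 118.22] 120.98273194725174
 lid 165 ((13.743873596191406, -5.819510459899902), 29.450862884521484) [ -9.95 -29.51  33.44  21.61]
  finger -1 23 x [ 7.65 15.23] y [-55.93 -42.98] z [28.18 59.8 ]
```

Emit:
move_arm(delta_pos=[[-1.2,0,4],[0,0,6],[0,0,7],[0,0,7],[0,0,6],[0,0,4],[0,0,1],[0,0,0]], twist=[[0,0,0],[0,0,0],[0,0,0],[0,0,0],[0,0,0],[0,0,0],[0,0,0],[0,0,0]])

```text
clock: 12.37
position: [475.7, 272.8, 82.7]
ee_rot: [-0.0, -0.267, 0.964, -0.0]
wrist_force: [0.4, -0.0, 0.6]
gripper_width: 85.5
grip_force: 0.0
```

Emit:
move_arm(delta_pos=[[0,0,0],[0,0,0],[0,0,0],[0,0,0],[0,0,0],[0,0,0],[0,0,0],[0,0,0]], twist=[[0,0,0],[0,0,0],[0,0,0],[0,0,0],[0,0,0],[0,0,0],[0,0,0],[0,0,0]], fingers=0)

```text
clock: 13.03
position: [476.7, 273.1, 84.1]
ee_rot: [0.001, -0.267, 0.964, 0.0]
wrist_force: [-0.6, 0.3, 6.2]
gripper_width: 61.4
grip_force: 65.3
```

Run:
```python
from meas import *
s=read_state();Rc=Rq(s["ee_rot"])
for n in ("side","top"):
    p=get_image(n);t=read_state();print(t["position"],t["wrist_force"],t["ft_torque"],t["gripper_width"])
    w=cloud(p);hsv=cv2.cvtColor(p["img"],cv2.COLOR_RGB2HSV);save(p,n+"5.png")
    d=np.hypot(w[...,0]-475,w[...,1]-272)
    m=(hsv[...,0]<18)&(hsv[...,1]>150)&(w[...,2]>37)&(w[...,2]<46)&(d<45)
    q=w[m];print(n,len(q),q[:,2].mean(),cv2.minEnclosingCircle(q[:,:2].astype(np.float32)))
    q2=Rc.inv().apply(q-s["position"]);print(" tool",np.percentile(q2[:,:2],[1,99],axis=0).ravel())
    wd=(hsv[...,1]<150)&(hsv[...,2]>140)&(w[...,2]>34)&(w[...,2]<47)&(d<32)
    c,lab=cv2.connectedComponents(wd.astype(np.uint8))
    for i in range(1,c): print("  dot",(lab==i).sum(),Rc.inv().apply(np.nanmean(w[lab==i],0)-s["position"]))
```

```text
[476.66 273.1   84.14] [-0.52 -0.15  5.27] [ 0.1   0.04 -0.01] 61.25312870927018
side 253 40.01923661176875 ((477.4820861816406, 274.6447448730469), 32.80482864379883)
 tool [-29.27 -30.35  26.04  27.72]
  dot 4 [ 11.03 -24.4   42.79]
  dot 4 [-22.99 -11.5   43.37]
  dot 4 [-9.72 23.89 43.8 ]
  dot 1 [-27.28   7.53  50.04]
[476.66 273.12  84.15] [-0.61 -0.33  5.74] [0.01 0.11 0.03] 61.096142439561405
top 109 40.22478758806967 ((461.9407653808594, 258.6263427734375), 27.060089111328125)
 tool [  5.63 -29.12  36.32  20.35]
  dot 3 [ 14.36 -26.36  44.43]
  dot 5 [27.85  9.79 45.34]
```

Emit:
move_arm(delta_pos=[[0,0,-4],[0,0,-10],[0,0,-18],[0,0,-24],[0,0,-28],[0,0,-28],[0,0,-22],[0,0,-8]], twist=[[0,0,0],[0,0,0],[0,0,0],[0,0,0],[0,0,0],[0,0,0],[0,0,0],[0,0,0]])

```text
clock: 13.8
position: [477.2, 273.4, 229.6]
ee_rot: [0.003, -0.267, 0.964, 0.0]
wrist_force: [0.5, 0.2, -0.4]
gripper_width: 61.0
grip_force: 65.0
```

```bash
cat >> meas.py <<'E'
PSI=24.3; LZ=75.1
P0=np.array([619.3,22.2,155.7]); YAW=0.215
def jar(a=YAW):
    z=np.array([-.5*np.cos(a),-.5*np.sin(a),np.cos(np.pi/6)]);y=np.array([np.sin(a),-np.cos(a),0]);return R.from_matrix(np.c_[np.cross(y,z),y,z])
def Rlt(k=0):
    t=np.radians(PSI+90*k);x=np.array([np.cos(t),np.sin(t),0]);z=np.array([0,0,-1.]);return R.from_matrix(np.c_[x,np.cross(z,x),z])
def pose(A,h,k,P=P0,a=YAW,off=(0,0)):
    "tool pose putting lid edge centre h above rim, lid angle A; off: shift in jar x,y"
    J=jar(a);Rt=J*R.from_euler("z",A,degrees=True)*Rlt(k).inv()
    return P+J.apply([off[0],off[1],h])-Rt.apply([0,0,LZ]),Rt
def lidA(s,a=YAW):
    Rl=jar(a).inv()*Rq(s["ee_rot"])*Rlt(0);m=Rl.as_matrix();x=m[:,0]
    J=jar(a);o=J.inv().apply(s["position"]+Rq(s["ee_rot"]).apply([0,0,LZ])-P0)
    return np.degrees(np.arctan2(x[1],x[0]))%90,o,np.degrees(np.arccos(m[2,2]))
E
python3 - <<'E'
from meas import *
s=read_state();print(s["clock"],s["position"],s["joints"],s["gripper_width"],s["wrist_force"])
for k in range(4):
    g,Rt=pose(54,35,k);print(k,g,Rt.as_matrix()[:,1],np.degrees((Rq(s["ee_rot"]).inv()*Rt).magnitude()))
    if np.degrees((Rq(s["ee_rot"]).inv()*Rt).magnitude())<60: rows(g,Rt,16,s)
E
```

```text
13.8 [477.21 273.36 229.55] [ 0.31  0.09  1.88 -0.    1.17 -1.8 ] 60.97580053394262 [ 0.53  0.21 -0.35]
0 [565.52  10.46 251.05] [-0.87  0.02 -0.49] 65.97114286750082
1 [565.52  10.46 251.05] [ 0.04 -0.99 -0.1 ] 150.65522212590963
2 [565.52  10.46 251.05] [ 0.87 -0.02  0.49] 122.55093572749966
3 [565.52  10.46 251.05] [-0.04  0.99  0.1 ] 42.19748539934562
delta_pos [[3.7, -16.9, -1.3], [3.1, -17.0, -1.4], [2.5, -17.1, -1.5], [1.9, -17.2, -1.5], [1.3, -17.3, -1.5], [0.7, -17.3, -1.5], [0.1, -17.3, -1.5], [-0.5, -17.3, -1.5]] twist [0.002, -0.0326, 0.0324] x 8
delta_pos [[-1.1, -17.3, -1.4], [-1.7, -17.2, -1.3], [-2.3, -17.2, -1.2], [-2.9, -17.1, -1.1], [-3.5, -17.0, -1.0], [-4.1, -16.9, -0.8], [-4.6, -16.7, -0.6], [-5.2, -16.6, -0.4]] twist [0.002, -0.0326, 0.0324] x 8
```

Emit:
move_arm(delta_pos=[[3.7,-16.9,-1.3],[3.1,-17.0,-1.4],[2.5,-17.1,-1.5],[1.9,-17.2,-1.5],[1.3,-17.3,-1.5],[0.7,-17.3,-1.5],[0.1,-17.3,-1.5],[-0.5,-17.3,-1.5]], twist=[[0.002,-0.0326,0.0324],[0.002,-0.0326,0.0324],[0.002,-0.0326,0.0324],[0.002,-0.0326,0.0324],[0.002,-0.0326,0.0324],[0.002,-0.0326,0.0324],[0.002,-0.0326,0.0324],[0.002,-0.0326,0.0324]])

```text
clock: 14.47
position: [519.6, 140.7, 234.9]
ee_rot: [0.127, -0.138, 0.982, 0.027]
wrist_force: [1.6, 0.0, -0.4]
gripper_width: 60.9
grip_force: 65.0
```

Emit:
move_arm(delta_pos=[[-1.1,-17.3,-1.4],[-1.7,-17.2,-1.3],[-2.3,-17.2,-1.2],[-2.9,-17.1,-1.1],[-3.5,-17.0,-1.0],[-4.1,-16.9,-0.8],[-4.6,-16.7,-0.6],[-5.2,-16.6,-0.4]], twist=[[0.002,-0.0326,0.0324],[0.002,-0.0326,0.0324],[0.002,-0.0326,0.0324],[0.002,-0.0326,0.0324],[0.002,-0.0326,0.0324],[0.002,-0.0326,0.0324],[0.002,-0.0326,0.0324],[0.002,-0.0326,0.0324]])

```text
clock: 15.13
position: [563.7, 9.5, 245.4]
ee_rot: [0.249, -0.004, 0.967, 0.053]
wrist_force: [0.1, 0.3, -1.0]
gripper_width: 60.4
grip_force: 65.0
```

Run:
```python
from meas import *
out=[]
for n in ("side","top"):
    p=get_image(n);s=read_state();w=cloud(p);im=p["img"];hsv=cv2.cvtColor(im,cv2.COLOR_RGB2HSV);save(p,n+"6.png");np.savez("/tmp/h6"+n,w=w,hsv=hsv,im=im,rvec=p["rvec"],tvec=p["tvec"],K=[p["fx"],p["fy"],p["cx"],p["cy"]],pos=s["position"],q=s["ee_rot"])
    A,o,t=lidA(s);print(n,s["clock"],s["position"],"A",A,"off",o,"tilt",t,s["joints"])
    J=jar();l=J.inv().apply((w-P0).reshape(-1,3)).reshape(w.shape)
    m=(hsv[...,0]<18)&(hsv[...,1]>150)&(l[...,2]>25)&(l[...,2]<75)&(np.hypot(l[...,0],l[...,1])<45)
    q=l[m];print(" lid px",len(q),"x",np.percentile(q[:,0],[1,99]),"y",np.percentile(q[:,1],[1,99]),"z",np.percentile(q[:,2],[1,99]))
    k=q[q[:,2]<65]
    f=lambda c:np.hypot(k[:,0]-c[0],k[:,1]-c[1])-31.5
    from scipy.optimize import least_squares
    r=least_squares(f,[0,0],loss="soft_l1");print("  lid axis in jar frame",r.x,len(k))
    # jar body
    b=(hsv[...,0]>95)&(hsv[...,0]<125)&(hsv[...,1]>100)&(np.hypot(l[...,0],l[...,1])<60)&(l[...,2]<-46)&(l[...,2]>-126)
    k=l[b];r=least_squares(lambda c:np.hypot(k[:,0]-c[0]-c[2]*(k[:,2]+86)/100,k[:,1]-c[1]-c[3]*(k[:,2]+86)/100)-40,[0,0,0,0],loss="soft_l1");print("  jar axis @-86, slope/100",r.x,len(k))
    uv=proj(p,[P0+J.apply([0,0,10])])[0].astype(int);out.append(cv2.resize(im[uv[1]-60:uv[1]+60,uv[0]-60:uv[0]+60],(400,400),interpolation=cv2.INTER_CUBIC))
cv2.imwrite("pics/v4.png",cv2.cvtColor(np.hstack(out),cv2.COLOR_RGB2BGR))
```

```text
side 15.1833 [564.37   7.31 245.59] A 53.743269285377544 off [ 4.72  3.03 31.17] tilt 0.37043902778391 [-0.26 -0.07  2.06  0.35  0.72 -2.05]
 lid px 228 x [-26.58  27.59] y [-31.54  27.89] z [28.65 62.46]
  lid axis in jar frame [ 6.85 -0.41] 226
  jar axis @-86, slope/100 [-0.28 -1.18  0.37  4.02] 429
top 15.2333 [563.87   8.56 245.44] A 53.822785794399806 off [ 5.19  1.59 31.15] tilt 0.4934034606319254 [-0.26 -0.08  2.06  0.35  0.72 -2.05]
 lid px 3 x [-21.85 -20.19] y [ 9.66 14.46] z [36.83 56.82]
  lid axis in jar frame [8.75 1.61] 3
  jar axis @-86, slope/100 [ 2.97  0.64  2.02 -6.39] 8
```

View pics/v4.png

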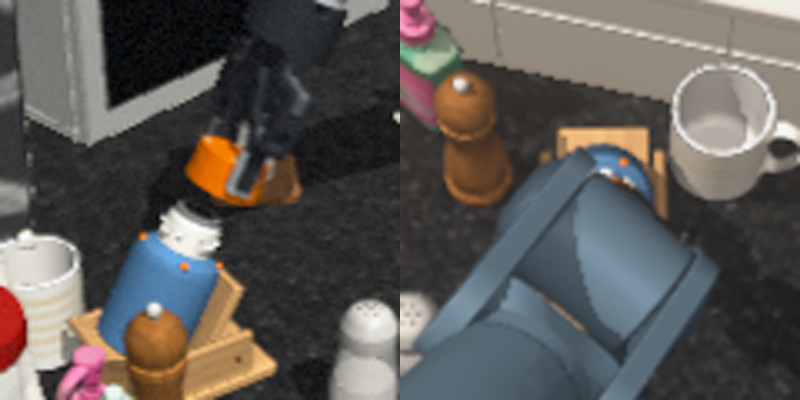

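Run:
```python
from meas import *
from scipy.optimize import least_squares
pos=[];
for i in range(4):
    p=get_image("side");s=read_state();pos.append(s["position"])
pos=np.mean(pos,0);Rc=Rq(s["ee_rot"]);print(pos,s["clock"])
w=cloud(p);hsv=cv2.cvtColor(p["img"],cv2.COLOR_RGB2HSV)
l=Rc.inv().apply((w-pos).reshape(-1,3)).reshape(w.shape)
m=(hsv[...,0]<18)&(hsv[...,1]>150)&(l[...,2]>35)&(l[...,2]<80)&(np.hypot(l[...,0],l[...,1])<40)
q=l[m];top=q[(q[:,2]<47)];sd=q[(q[:,2]>50)&(q[:,2]<73)]
print("lid in tool z",np.percentile(q[:,2],[1,5,50,95,99]),len(top),len(sd))
r=least_squares(lambda c:np.hypot(sd[:,0]-c[0]-c[2]*(sd[:,2]-60)/30,sd[:,1]-c[1]-c[3]*(sd[:,2]-60)/30)-31.5,[0,0,0,0],loss="soft_l1");print("lid side fit tool (tilt per 30mm)",r.x)
r=least_squares(lambda c:np.hypot(sd[:,0]-c[0],sd[:,1]-c[1])-31.5,[0,0],loss="soft_l1");print("lid side fit tool",r.x)
f=(l[...,2]>15)&(l[...,2]<66)&(np.abs(l[...,0])<25)&(np.abs(l[...,1])<62)&(hsv[...,1]<110)
for sg in(-1,1):
    k=l[f&(l[...,1]*sg>20)]
    if len(k)>8: print("finger",sg,len(k),"x",np.percentile(k[:,0],[3,97]),"y",np.percentile(k[:,1],[3,97]),"z",np.percentile(k[:,2],[3,97]))
# jar fit current side, free rim pos+yaw
J0=jar();lj=J0.inv().apply((w-P0).reshape(-1,3)).reshape(w.shape)
near=np.hypot(lj[...,0],lj[...,1])<60
B=w[(hsv[...,0]>95)&(hsv[...,0]<125)&(hsv[...,1]>100)&near&(lj[...,2]<-48)&(lj[...,2]>-126)]
N=w[(hsv[...,1]<60)&(hsv[...,2]>90)&(np.hypot(lj[...,0],lj[...,1])<34)&(lj[...,2]<6)&(lj[...,2]>-26)]
def g(c):
    J=jar(c[3]);P=P0+J0.apply(c[:3]);b=J.inv().apply(B-P);n=J.inv().apply(N-P)
    return np.r_[np.hypot(b[:,0],b[:,1])-40,np.hypot(n[:,0],n[:,1])-25]
for a in(.17,.19,.215,.24):
    r=least_squares(lambda c:g([c[0],c[1],0,a]),[0,0],loss="soft_l1");print("a",a,"rim off",r.x,"cost",r.cost,len(B),len(N))
```

```text
[563.68  10.36 245.6 ] 15.4333
lid in tool z [43.4  44.28 57.92 75.41 76.63] 63 129
lid side fit tool (tilt per 30mm) [ 1.35 -0.07  0.18 -0.04]
lid side fit tool [ 1.37 -0.08]
finger -1 92 x [-14.04   9.49] y [-53.99 -27.92] z [15.63 42.22]
finger 1 139 x [-13.97   6.3 ] y [33.33 60.8 ] z [16.94 63.99]
a 0.17 rim off [-0.29 -0.68] cost 843.8782852339111 406 189
a 0.19 rim off [-0.25 -0.16] cost 800.2980835605883 406 189
a 0.215 rim off [-0.22  0.48] cost 753.8340877459045 406 189
a 0.24 rim off [-0.21  1.12] cost 716.8866727719717 406 189
```

Run:
```python
from meas import *
s=read_state();Rc=Rq(s["ee_rot"]);print(Rc.inv().apply(jar().apply([-6.5,.3,-28])), "jar x,y in tool",Rc.inv().apply(jar().apply([1,0,0])),Rc.inv().apply(jar().apply([0,1,0])), lidA(s))
g,Rt=pose(54,3,3);print((Rc.inv()*Rt).as_rotvec())
```

```text
[-6.67  1.04 27.94] jar x,y in tool [ 0.98 -0.2   0.01] [-0.2  -0.98 -0.  ] (np.float64(54.03576860771709), array([ 4.59, -0.89, 31.3 ]), np.float64(0.4942501407112721))
[-0.   -0.01  0.  ]
```

Emit:
move_arm(delta_pos=[[-2,0.3,0],[-2.5,0.4,0],[-2,0.3,3],[0,0,6],[0,0,7],[0,0,6],[0,0,4],[0,0,2]], twist=[[0,-0.008,0],[0,0,0],[0,0,0],[0,0,0],[0,0,0],[0,0,0],[0,0,0],[0,0,0]])

```text
clock: 16.1
position: [583.5, 14.2, 224.2]
ee_rot: [0.253, -0.005, 0.966, 0.053]
wrist_force: [-1.4, 0.4, -1.0]
gripper_width: 61.1
grip_force: 65.1
```

Run:
```python
from meas import *
from scipy.optimize import least_squares
L=[]
for i in range(4):
    p=get_image("side");s=read_state();A,o,t=lidA(s);L.append([A,*o,t])
print("A,off,tilt",np.mean(L,0),np.std(L,0),s["wrist_force"],s["clock"])
w=cloud(p);hsv=cv2.cvtColor(p["img"],cv2.COLOR_RGB2HSV);save(p,"side7.png")
l=jar().inv().apply((w-P0).reshape(-1,3)).reshape(w.shape);rr=np.hypot(l[...,0],l[...,1])
q=l[(hsv[...,0]<18)&(hsv[...,1]>150)&(l[...,2]>0)&(l[...,2]<45)&(rr<42)];k=q[q[:,2]<34]
fit=lambda k,r0:least_squares(lambda c:np.hypot(k[:,0]-c[0],k[:,1]-c[1])-r0,[0,0],loss="soft_l1").x
print("lid",fit(k,31.5),np.percentile(q[:,2],[1,99]),len(k))
b=l[(hsv[...,0]>95)&(hsv[...,0]<125)&(hsv[...,1]>100)&(rr<60)&(l[...,2]<-48)&(l[...,2]>-126)];print("body",fit(b,40))
n=l[(hsv[...,1]<60)&(hsv[...,2]>90)&(rr<34)&(l[...,2]<-2)&(l[...,2]>-26)];print("neck",fit(n,25),len(n))
uv=proj(p,[P0])[0].astype(int);c=p["img"][uv[1]-45:uv[1]+45,uv[0]-45:uv[0]+45]
cv2.imwrite("pics/v5.png",cv2.cvtColor(cv2.resize(c,(540,540),interpolation=cv2.INTER_CUBIC),cv2.COLOR_RGB2BGR))
```

```text
A,off,tilt [53.98 -2.89  0.45  3.17  0.09] [0.01 0.36 0.11 0.41 0.02] [-0.24  1.15 -2.09] 16.3
lid [-1.3  -0.06] [ 2.81 35.41] 228
body [-0.35 -0.25]
neck [0.05 1.28] 146
```

View pics/v5.png

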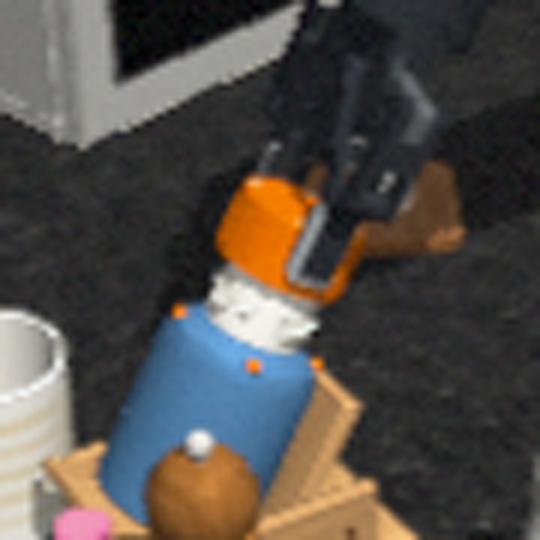

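Crop: the lid sits level just over the neck (crop (285,240) over (265,310)), with about 1 mm of offset to mend. I'm descending.

Emit:
move_arm(delta_pos=[[0.9,-0.6,1],[0,0,2],[0,0,3],[0,0,3],[0,0,2],[0,0,1],[0,0,0],[0,0,0]], twist=[[0,0,0],[0,0,0],[0,0,0],[0,0,0],[0,0,0],[0,0,0],[0,0,0],[0,0,0]])

```text
clock: 16.97
position: [588.8, 14.7, 214.6]
ee_rot: [0.254, -0.005, 0.966, 0.053]
wrist_force: [-1.0, -0.7, -0.4]
gripper_width: 61.3
grip_force: 65.1
```

Emit:
move_arm(delta_pos=[[0,0,1],[0,0,1],[0,0,1],[0,0,1],[0,0,0],[0,0,0],[0,0,0],[0,0,0]], twist=[[0,0,0],[0,0,0],[0,0,0],[0,0,0],[0,0,0],[0,0,0],[0,0,0],[0,0,0]])

```text
clock: 17.63
position: [590.7, 15.1, 211.2]
ee_rot: [0.254, -0.005, 0.966, 0.053]
wrist_force: [-0.3, 0.6, -0.7]
gripper_width: 61.0
grip_force: 65.0
```

```bash
cat > st.py <<'E'
from meas import *
L=[]
for i in range(3):
    p=get_image("side");s=read_state();A,o,t=lidA(s);F=jar().inv().apply(s["wrist_force"]);T=jar().inv().apply(s["ft_torque"]);L.append([A,*o,t,*F,*T])
L=np.mean(L,0);print("A %.1f off %s tilt %.2f F(jar) %s T %s"%(L[0],L[1:4],L[4],L[5:8],L[8:]),s["clock"],s["gripper_width"],s["joints"][5])
w=cloud(p);hsv=cv2.cvtColor(p["img"],cv2.COLOR_RGB2HSV)
l=jar().inv().apply((w-P0).reshape(-1,3)).reshape(w.shape);rr=np.hypot(l[...,0],l[...,1])
q=l[(hsv[...,0]<18)&(hsv[...,1]>150)&(l[...,2]>-28)&(l[...,2]<45)&(rr<42)]
if len(q): print("lid z range cam",np.percentile(q[:,2],[1,99]),len(q))
E
python3 st.py
```

```text
A 54.0 off [ -2.34   0.99 -12.28] tilt 0.12 F(jar) [ 0.39 -0.38 -0.66] T [-0.01 -0.29 -0.02] 17.7833 61.22329221924057 -2.065410717468082
lid z range cam [-13.24  19.24] 234
```

Emit:
move_arm(delta_pos=[[0,0,1],[0,0,1],[0,0,1],[0,0,0],[0,0,0],[0,0,0],[0,0,0],[0,0,0]], twist=[[0,0,0],[0,0,0],[0,0,0],[0,0,0],[0,0,0],[0,0,0],[0,0,0],[0,0,0]])

```text
clock: 18.45
position: [592.2, 15.3, 210.1]
ee_rot: [0.254, -0.006, 0.966, 0.053]
wrist_force: [-12.9, -2.8, 12.0]
gripper_width: 61.0
grip_force: 67.0
```

```bash
python3 st.py
```

```text
A 54.1 off [ -3.1    1.12 -14.02] tilt 0.11 F(jar) [ 4.4  -0.36 17.18] T [-0.41 -1.16  0.11] 18.6 61.1894303006669 -2.0670918970084733
lid z range cam [-14.71  20.92] 234
```

Emit:
move_arm(delta_pos=[[0.8,-0.2,0],[0.7,-0.1,0],[0,0,0],[0,0,0],[0,0,0],[0,0,0],[0,0,0],[0,0,0]], twist=[[0,0,0],[0,0,0],[0,0,-0.03],[0,0,-0.03],[0,0,-0.03],[0,0,-0.03],[0,0,-0.03],[0,0,0]])

```text
clock: 19.27
position: [590.9, 15.2, 207.8]
ee_rot: [0.257, -0.078, 0.963, 0.034]
wrist_force: [0.5, 0.9, -0.6]
gripper_width: 61.0
grip_force: 65.2
```

```bash
python3 st.py
```

```text
A 62.5 off [ -0.74   0.95 -15.4 ] tilt 0.11 F(jar) [ 0.73 -0.16 -0.5 ] T [-0.03 -0.26 -0.01] 19.4167 61.03580399742669 -2.2187148306109377
lid z range cam [-16.17  16.11] 242
```

Force fell to zero at A = 62.5, so the lugs are over the gaps. I'm lowering it in.

Emit:
move_arm(delta_pos=[[0,0,1],[0,0,1],[0,0,1],[0,0,0.5],[0,0,0],[0,0,0],[0,0,0],[0,0,0]], twist=[[0,0,0],[0,0,0],[0,0,0],[0,0,0],[0,0,0],[0,0,0],[0,0,0],[0,0,0]])

```text
clock: 20.08
position: [592.6, 15.5, 204.8]
ee_rot: [0.257, -0.077, 0.963, 0.034]
wrist_force: [0.0, -0.1, -1.1]
gripper_width: 61.1
grip_force: 65.2
```

```bash
python3 st.py
```

```text
A 62.6 off [ -0.76   0.93 -18.82] tilt 0.11 F(jar) [ 0.17 -0.01 -0.9 ] T [-0.06 -0.28 -0.02] 20.2333 61.34811162401712 -2.221025420887476
lid z range cam [-20.45  12.66] 238
```

Emit:
move_arm(delta_pos=[[0,0,0.5],[0,0,0.5],[0,0,0.5],[0,0,0],[0,0,0],[0,0,0],[0,0,0],[0,0,0]], twist=[[0,0,0],[0,0,0],[0,0,0],[0,0,0],[0,0,0],[0,0,0],[0,0,0],[0,0,0]])

```text
clock: 20.9
position: [593.4, 15.7, 203.6]
ee_rot: [0.257, -0.077, 0.963, 0.034]
wrist_force: [-0.3, 0.7, -0.6]
gripper_width: 61.1
grip_force: 65.2
```

```bash
python3 st.py
```

```text
A 62.6 off [ -0.88   1.02 -20.28] tilt 0.12 F(jar) [ 0.13 -0.42  0.13] T [-0.07 -0.21 -0.  ] 21.05 61.048932719069406 -2.221744540681889
lid z range cam [-21.09  18.07] 240
```

Emit:
move_arm(delta_pos=[[0,0,0.2],[0,0,0.2],[0,0,0.2],[0,0,0.2],[0,0,0.2],[0,0,0.2],[0,0,0.2],[0,0,0.2]], twist=[[0,0,0.06],[0,0,0.06],[0,0,0.06],[0,0,0.06],[0,0,0.06],[0,0,0.06],[0,0,0.06],[0,0,0]])

```text
clock: 21.72
position: [593.9, 15.8, 202.0]
ee_rot: [0.244, 0.126, 0.958, 0.087]
wrist_force: [-2.1, 0.5, 1.2]
gripper_width: 61.0
grip_force: 65.4
```

```bash
python3 st.py
```

```text
A 38.6 off [ -0.61   0.97 -21.93] tilt 0.10 F(jar) [ 1.   -0.31  1.59] T [-0.07 -0.45  0.  ] 21.8667 61.45669382731065 -1.8038797097732495
lid z range cam [-22.27   9.28] 213
```

Emit:
move_arm(delta_pos=[[0,0,0.3],[0,0,0.3],[0,0,0.3],[0,0,0.3],[0,0,0.3],[0,0,0.3],[0,0,0.2],[0,0,0]], twist=[[0,0,0.08],[0,0,0.08],[0,0,0.08],[0,0,0.08],[0,0,0.08],[0,0,0.08],[0,0,0.08],[0,0,0]])

```text
clock: 22.53
position: [595.2, 16.0, 200.2]
ee_rot: [0.211, 0.385, 0.886, 0.151]
wrist_force: [0.3, -0.7, -1.2]
gripper_width: 61.2
grip_force: 66.4
```

```bash
python3 st.py
```

```text
A 6.5 off [ -0.76   1.01 -24.07] tilt 0.12 F(jar) [-0.    0.31 -2.8 ] T [-0.09 -0.18 -0.08] 22.6833 61.14519030343832 -1.2455342421500961
lid z range cam [-24.9    7.35] 224
```

Emit:
move_arm(delta_pos=[[0,0,0.2],[0,0,0.2],[0,0,0.1],[0,0,0],[0,0,0],[0,0,0],[0,0,0],[0,0,0]], twist=[[0,0,0.03],[0,0,0.03],[0,0,0.03],[0,0,0.03],[0,0,0],[0,0,0],[0,0,0],[0,0,0]])

```text
clock: 23.35
position: [595.3, 15.7, 200.0]
ee_rot: [0.202, 0.436, 0.862, 0.162]
wrist_force: [-3.0, -4.5, 0.5]
gripper_width: 61.3
grip_force: 66.7
```

```bash
python3 st.py
```

```text
A 89.7 off [ -0.73   1.49 -24.3 ] tilt 0.17 F(jar) [2.84 4.29 2.19] T [ 0.5  -0.66  0.82] 23.5 61.09107092160495 -1.1256985013253205
lid z range cam [-24.8    7.95] 233
```

The stop is reached, with 0.8 N m of torque at A ≈ 0. I'm letting go and backing off.

Emit:
move_arm(delta_pos=[[0,0,0],[0,0,0],[0,0,0],[0,0,0],[0,0,0],[0,0,0],[0,0,0],[0,0,0]], twist=[[0,0,0],[0,0,0],[0,0,0],[0,0,0],[0,0,0],[0,0,0],[0,0,0],[0,0,0]], fingers=1)

```text
clock: 24.17
position: [595.4, 16.1, 200.0]
ee_rot: [0.201, 0.437, 0.861, 0.163]
wrist_force: [-0.2, 0.4, 1.3]
gripper_width: 85.2
grip_force: 0.0
```

Emit:
move_arm(delta_pos=[[0,0,-5],[0,0,-10],[0,0,-15],[0,0,-20],[0,0,-20],[0,0,-20],[0,0,-20],[0,0,-10]], twist=[[0,0,0],[0,0,0],[0,0,0],[0,0,0],[0,0,0],[0,0,0],[0,0,0],[0,0,0]])

```text
clock: 24.83
position: [536.4, 3.2, 306.6]
ee_rot: [0.203, 0.437, 0.861, 0.164]
wrist_force: [-0.4, 0.4, 0.9]
gripper_width: 85.8
grip_force: 0.0
```

Run:
```python
from meas import *
from scipy.optimize import least_squares
s=read_state();print(s["clock"],s["position"])
p=get_image("side");w=cloud(p);hsv=cv2.cvtColor(p["img"],cv2.COLOR_RGB2HSV);save(p,"side8.png");im=p["img"]
l=jar().inv().apply((w-P0).reshape(-1,3)).reshape(w.shape);rr=np.hypot(l[...,0],l[...,1])
q=l[(hsv[...,0]<18)&(hsv[...,1]>150)&(l[...,2]>-28)&(l[...,2]<45)&(rr<42)]
print("lid z",np.percentile(q[:,2],[1,50,97,99]),len(q))
t=q[(q[:,2]>4)];c,*_=np.linalg.lstsq(np.c_[t[:,:2],np.ones(len(t))],t[:,2],rcond=None);print("top plane",c,len(t))
wd=(hsv[...,1]<150)&(hsv[...,2]>140)&(rr<31)&(l[...,2]>3)&(l[...,2]<16)
n,lab=cv2.connectedComponents(wd.astype(np.uint8))
for i in range(1,n): m=np.nanmean(l[lab==i],0);print("dot",(lab==i).sum(),m,np.degrees(np.arctan2(m[1],m[0]))%90)
for nm,c in[("tin",(545,320)),("pot",(390,220))]:
    m=(np.hypot(w[...,0]-c[0],w[...,1]-c[1])<60)&(w[...,2]>(45 if nm=="tin" else 58))&(w[...,2]<85);print(nm,np.median(w[m],0))
a=proj(p,[P0])[0].astype(int);c1=cv2.resize(im[a[1]-45:a[1]+45,a[0]-45:a[0]+45],(395,395),interpolation=cv2.INTER_CUBIC)
b=proj(p,[[482,-258,50]])[0].astype(int);c2=cv2.resize(im[b[1]-45:b[1]+45,b[0]-45:b[0]+45],(395,395),interpolation=cv2.INTER_CUBIC)
cv2.imwrite("pics/v6.png",cv2.cvtColor(np.hstack([c1,c2]),cv2.COLOR_RGB2BGR))
```

```text
24.8333 [536.42   3.23 306.59]
lid z [-24.6   -3.18   6.88   7.16] 336
top plane [-0.   -0.01  6.  ] 108
dot 2 [ 0.54 26.49  5.67] 88.83053585686464
dot 2 [-25.21   1.54   6.67] 86.50200792744658
dot 2 [  0.52 -25.55   7.49] 1.1650682693963148
tin [546.61 324.13  53.8 ]
pot [392.18 228.25  68.78]
```

View pics/v6.png

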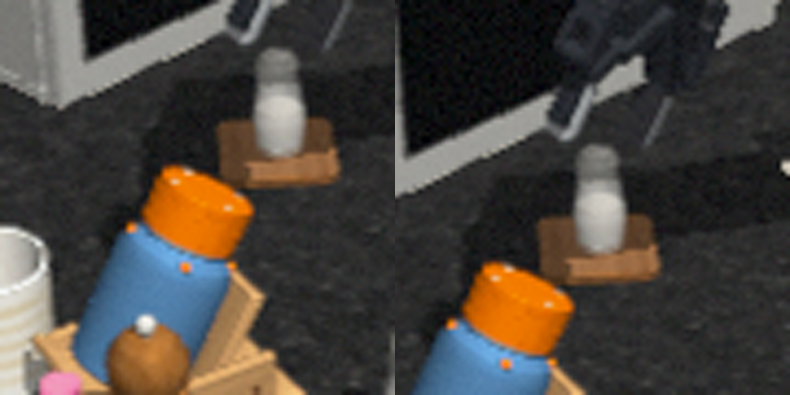

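The lid is down and level on the shoulder (crop (200,210)), at A ≈ 0. The shaker stands on the coaster (crop (278,120)). The tin and the pot are where they were, and the arm went nowhere near the mill or the mug.

```bash
python3 -c "
from h import *
print(sign_off())"
```

```text
the job is handed in; nothing more can be done
None
```

The salt shaker stands upright on the free coaster and the lid is screwed fully home, against its stop, on the jar. It stayed down when let go, and the job is handed in at about 25 s, with no verdict returned.

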